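# Clear the disc and swing the inspection microscope in

## Task

Get the record inspection turntable ready: the amber jar and the two cork offcuts left on the metal disc are in the microscope's way, so throw both cork pieces into the blue bin and stand the jar upright on the black rubber mat without dropping it. Then swing the microscope round over the cleared disc, all the way to its stop, and last flip the red-tipped lamp lever fully over to its other side. The microscope must not bump into the jar or the cork, the jar must not be tipped over, and the brass weight, the metal tin and the grey case stay where they are.

Things in the scene. Friction and masses are not known exactly. Their poses are not given: they have to be found in the camera images.
- station: Fixed round turntable with the microscope's post at its far left. Origin on the table under the platter centre; x roughly away from the robot, y left. Black base radius 115 mm, 40 mm tall; platter radius 128 mm, 41 to 63 mm high; silvery disc (brass-coloured centre) radius 125 mm, top at 65 mm, fixed. Post radius 12.5 mm, 243 mm tall, at x 170, y 140 mm in this frame, on a low foot.
- scope_pivot (a point): Point on the table under the vertical axis of the microscope's post: the boom swings about this axis.
- scope_home (a point): Point fixed to the station, 15 mm above the disc, where scope_lens is when the microscope is swung in to its stop.
- scope: Grey microscope on a swinging boom. Origin on the post axis 178 mm above the table; x along the boom to the head, 198 mm out; y the way it swings in (counter-clockwise from above). Parked 1.1 to 1.3 rad before its stop. Moves at 1 to 2 N on the knob, stays where left. Head body radius 31 mm, top 200 mm; two eyepieces reach 230 mm height, 65 mm past the head axis.
- scope_knob (a point): Centre of the flat outer face of the black knob (radius 18 mm, 16 mm thick) on a rod at the head's rear side, 198 mm from the post axis along the boom and 85 mm to the microscope's -y side, 140 mm above the table. The face looks against the swing: push on it in the microscope's +y direction to swing it in.
- scope_lens (a point): Centre of the underside of the microscope head's black lamp ring (radius 33 mm, 18 mm tall), 198 mm from the post axis, 80 mm above the table, 15 mm higher than the disc: the ring hits anything left in its path.
- jar: Amber glass jar with white lid, radius 27 mm, 75 mm tall, about 0.2 kg, standing on the disc. Origin at the centre of its underside, z axis up along the jar.
- cork_a: Cork offcut, 44 mm along its x, 28 mm along its y, on the disc: a slab 16 mm thick, stepped up to 27 mm in its -x half. Origin at the centre of its underside. Easily gripped across its 28 mm width.
- cork_b: Second cork offcut, same as cork_a.
- bin: Fixed blue open bin on the right, 120 x 120 mm outside, 70 mm tall, walls 4 mm. Origin at the centre of its underside, x and y along its sides.
- mat: Fixed round black rubber mat on the front left, radius 45 mm, 4 mm thick. Origin at the centre of its underside, on the table.
- lamp_base: Fixed grey lamp switch block, 70 (x) x 50 (y) x 25 mm. Origin at the centre of its underside. The lever's hinge runs along its y axis, 22 mm above the table.
- lamp (a joint): Lamp lever, rad: about 0 = off (leaning to the block's -x side, towards the robot), 1.0 = fully on at its stop (leaning equally to +x). Stays where left; flips at 1 to 2 N at the tip.
- lamp_tip (a point): Centre of the red ball (radius 13 mm) at the end of the 50 mm lever; 66 mm above the table at either end of its swing, 72 mm in the middle.
- weight: Brass record weight, radius 30 mm, 45 mm tall, loose on the table between robot and turntable: leave alone. Origin at its underside centre.
- tin: Metal tin, radius 28 mm, 70 mm tall, loose, far right: leave alone. Origin at its underside centre.
- case: Grey plastic case, 60 x 90 x 30 mm, loose, far left: leave alone. Origin at its underside centre.
Things that resemble listed ones, but are neither listed nor needed, are in the scene too. Leave any green, turquoise or white look-alike of the cork_b alone.

How it is judged:
On the way, in this order (a step that is already met when the one before it is completed fails the run):
1. both cork pieces lie in the bin and the jar stands on the mat, released (x of cork_a in the frame of bin between -0.058 and 0.058 m and y of cork_a in the frame of bin between -0.058 and 0.058 m and z of each of cork_a, cork_b in the frame of bin below 0.065 m and x of cork_b in the frame of bin between -0.058 and 0.058 m and y of cork_b in the frame of bin between -0.058 and 0.058 m and horizontal distance between jar and mat below 0.03 m and height (world z) of jar below 0.009 m and angle between jar's own z axis and vertical below 0.1 rad and linear speed of each of jar, cork_a, cork_b below 0.02 m/s and contact force between jar and the fingers below 0.1 N), for 0.2 s.
2. the microscope is swung over the disc to its stop (distance between scope_lens and scope_home below 0.009 m), for 0.2 s.
3. the lamp lever is flipped fully over (value of joint lamp above 0.85 rad), for 0.1 s.
At the end, for the whole second after the job is handed in: Both corks are inside the bin (underside below 65 mm), the jar stands on the mat (within 30 mm of its centre, tilt under 0.1 rad), the microscope is at its stop over the disc (lens within 9 mm of scope_home), the lamp lever is over (above 0.85 rad); corks and jar at rest (x of cork_a in the frame of bin between -0.058 and 0.058 m and y of cork_a in the frame of bin between -0.058 and 0.058 m and z of each of cork_a, cork_b in the frame of bin below 0.065 m and x of cork_b in the frame of bin between -0.058 and 0.058 m and y of cork_b in the frame of bin between -0.058 and 0.058 m and horizontal distance between jar and mat below 0.03 m and height (world z) of jar below 0.009 m and angle between jar's own z axis and vertical below 0.1 rad and linear speed of each of jar, cork_a, cork_b below 0.02 m/s and distance between scope_lens and scope_home below 0.009 m and value of joint lamp above 0.85 rad); the robot touches nothing.
It fails at once if the microscope bumps into the jar or a cork piece (contact force between scope and jar above 1 N or contact force between scope and cork_a above 1 N or contact force between scope and cork_b above 1 N).
It fails at once if the jar is tipped over (angle between jar's own z axis and vertical above 0.6 rad).
It fails at once if the jar is dropped: it moves freely faster than 0.6 m/s (contact force between jar and the fingers below 0.05 N and linear speed of jar above 0.6 m/s).
It fails at once if the weight, the tin or the case is moved by more than 30 mm (distance of any of weight, tin, case from where it was at the start of the episode above 0.03 m).
It also fails if it takes over 72 s, if anything falls off the work surface, if the arm or the gripper's body presses on something with over 40 N, if the wrist force passes 120 N, or if a joint passes its speed limit or range.

## Robot

A 6-joint arm with a two-finger parallel gripper is mounted at the origin on the work surface. World frame = base frame: x ahead of the robot, y to its left, z up, the work surface at z = 0. Lengths are in m, angles in rad, forces in N, time in s.
With the tool pointing down it reaches from about 0.275 to 0.825 m from the base axis. Payload 5.2 kg.
Tool frame: the origin (TCP) lies on the centre line of the jaws, within the pads' length; the fingertips stand 8 mm ahead of it and the grasp point (between the pads) lies 11 mm behind it; z points along the fingers, y is the line along which they close (so a half turn about z gives the same grasp; the last joint's range is limited). The gripper opens to 93 mm and grips with 3 to 60 N. Pads are 15 mm wide; open, the fingers measure 128 mm over their backs; the gripper's body (75 mm by 188 mm) begins 65 mm behind the grasp point.
Start: joints at [-1.468, 0.259, 1.535, -0, 1.348, -0.203], TCP at [0.166, -0.524, 0.227] pointing down, gripper open.
Joint ranges: [-3.14, 3.14], [-0.91, 2.08], [0.19, 2.58], [-1.22, 4.36], [0.22, 2.71], [-3.12, 3.12]. Speed limits (rad/s): [2.57, 2.57, 3.14, 3.14, 3.14, 3.14].

## Interface

Orientations are given as a 3x3 rotation matrix whose columns are the frame's x, y, z axes.
In Python, from rig import ctrl gives the robot as it stands. The module is installed in compiled form; this text tells all that it offers.
- The arm moves only by the tool move_arm, never from a script. Its argument "targets" is a list that holds one entry, the list of rows, each a list of 7 numbers: the turn, a rotation vector about the tool's x, y, z in rad, then the shift along the tool's x, y, z in mm, then the opening, from 0 (shut) to 1 (fully open). In form: [[[ax, ay, az, tx, ty, tz, grip], ...]]. A call has 1 to 5 rows; each row shifts and turns the commanded pose from where the row before left it, along the tool's axes as they then stand; what a row does not reach is not made up. A row lasts 1/8 s, in which the tool goes at most 62.5 mm and 10.7 degrees, less where a joint would pass 70% of its speed; a pose out of reach is approached as far as the arm can. A call is refused whole if a number of a shift passes 62.5 or a number of a turn 0.188, either way. A call with a gripper value outside its range is refused whole. The fingers move at their own pace and stop on an object; the grip force is fixed at half the most. Time passes only in rows, so rows that do not move let the fingers close. It gives the time, the measured TCP pose, the force, the opening and the grip force at its end, in the units of the state.
- ctrl.get_obs(): the state, without advancing time (a new reading comes with each control period).
- ctrl.snapshot(name): name is "side" or "top"; returns a dict with "color" (384x512x3 uint8, blue, green, red), "z_map" (384x512 float32, m along the optical axis (not along the pixel's ray), 0 where there is no reading), "fx", "fy", "cx", "cy" (pixels), "T" (4x4, takes a point from camera to world coordinates). Camera axes: x right, y down, z forward; pixel columns grow to the right and rows downward; lengths in m; the calibration is good to about 2 mm. A picture is of the moment at which its call begins.
- ctrl.close_job(): hands the job in; it is judged then, once.
Trained networks look in a picture, given as the dict that the camera call returned (one of the last four; its "shot" number tells which), for a name from the list of things; names that differ only in an ending like _2 or _b are one class to them, and where a whole thing is asked for, a point or a joint stands for the part that bears it (a point fixed in the world has none). Each returns a list of dicts, best first, with "conf" (0 to 1); they miss things now and then, are a little off and sometimes report something else, mostly with a low value. They report only what shows in the picture. A call takes as long as a camera call. They do not tell look-alikes from the thing itself.
- ctrl.silhouettes(target, picture): "pixels" (384x512 bool, what is visible of it) and "box" ([left, top, right, bottom] in pixels, round what is visible of it).
- ctrl.pinpoint(target, picture): "uv" ([column, row] in pixels: a listed point, or the origin of a listed thing).
The state is a dict: "clock": time; "joint_positions": joint angles; "qd": joint speeds; "effort": joint torques, N m; "ee_pos": TCP position; "ee_rot": TCP orientation; "contact_force": force on the tool from outside, world axes, zero at the start; "torque": the same for the moment, N m; "grip_width": finger opening in m; "grasp_force": force on a finger pad.
Only numpy, scipy, OpenCV 4.12 (cv2) and the standard library are available. Lean on these libraries where they do the work, as an engineer would, in place of code of your own. Each camera call takes 0.05 s, during which the arm holds its last target. There are 200 camera calls.

## Working session

There is one attempt and no reset: what is moved stays moved. The work goes in short steps, Python scripts to look and compute and a tool call to move; the robot and the scene stay as the last step left them, time stands still between calls to the robot, and variables do not carry over. Pictures are saved under pics/ and viewed, at most 10 in all, crops included, and the job is handed in when it is done.

Besides the shell and the picture viewer there is one more tool, called after "Emit:" as name([rows], argument=value, ...), one row to a line, values as JSON. move_arm: Moves the arm, as the interface text tells. Its arguments: {"type":"object","properties":{"targets":{"type":"array","items":{"type":"array","items":{"type":"array","items":{"type":"number"}}}}},"required":["targets"]}

```bash
mkdir -p pics; cat > h.py <<'E'
import numpy as np, cv2
from rig import ctrl
np.set_printoptions(precision=4,suppress=True)
def pts(p,mask=None):
    z=p["z_map"]; v,u=np.nonzero((z>0)&(mask if mask is not None else True))
    d=z[v,u]; c=np.c_[(u-p["cx"])/p["fx"]*d,(v-p["cy"])/p["fy"]*d,d]
    return c@p["T"][:3,:3].T+p["T"][:3,3]
def ray(p,uv,h):
    d=p["T"][:3,:3]@np.array([(uv[0]-p["cx"])/p["fx"],(uv[1]-p["cy"])/p["fy"],1]); o=p["T"][:3,3]
    return o+d*(h-o[2])/d[2]
E
python3 - <<'E'
from h import *
o=ctrl.get_obs(); print(o)
P={n:ctrl.snapshot(n) for n in("top","side")}
for n,p in P.items():
    cv2.imwrite(f"pics/{n}0.png",p["color"]); print(n,p["T"][:3,3],p["T"][:3,2])
H=dict(station=0,scope_knob=.14,scope_lens=.08,scope_pivot=0,scope=.178,jar=.065,cork_a=.065,bin=0,mat=0,lamp_base=0,lamp_tip=.066,weight=0,tin=0,case=0,scope_home=.08)
for t,h in H.items():
  for n,p in P.items():
    print(t,n,[(round(r["conf"],2),np.round(r["uv"],0),ray(p,r["uv"],h)) for r in ctrl.pinpoint(t,p)[:5]])
E
```

```text
{'clock': 0.0, 'joint_positions': array([-1.4678,  0.2593,  1.5361, -0.    ,  1.348 , -0.2028]), 'qd': array([ 0.002 ,  0.0002,  0.0007,  0.001 ,  0.0004, -0.0008]), 'effort': array([ -0.0018, -43.731 , -28.4005,   0.0719,   0.0413,  -0.0001]), 'ee_pos': array([ 0.1655, -0.524 ,  0.2258]), 'ee_rot': array([[ 0.9536,  0.3011, -0.0002],
       [ 0.3011, -0.9536,  0.0017],
       [ 0.0003, -0.0017, -1.    ]]), 'contact_force': array([-0.3647,  1.2034, -0.2013]), 'torque': array([-0.0259, -0.0305,  0.0297]), 'grasp_force': 0.0, 'grip_width': 0.09279453460235422}
top [0.4716 0.0496 1.0819] [ 0.1554 -0.0105 -0.9878]
side [-0.0669  0.7045  0.7253] [ 0.6115 -0.5936 -0.5232]
station top [(0.58, array([255., 218.]), array([0.5778, 0.0445, 0.    ])), (0.38, array([384., 169.]), array([ 0.71  , -0.3105,  0.    ]))]
station side [(0.72, array([268., 232.]), array([0.5826, 0.0297, 0.    ])), (0.18, array([312., 172.]), array([ 0.7221, -0.323 ,  0.    ]))]
scope_knob top [(0.9, array([133., 198.]), array([0.6116, 0.3332, 0.14  ])), (0.57, array([285., 206.]), array([ 0.5916, -0.0241,  0.14  ])), (0
[... 2297 characters left out ...]
]
tin top [(0.83, array([383., 166.]), array([ 0.7179, -0.3069,  0.    ])), (0.45, array([226., 216.]), array([0.5824, 0.1226, 0.    ]))]
tin side [(0.72, array([309., 174.]), array([ 0.7188, -0.3059,  0.    ]))]
case top [(0.95, array([124., 176.]), array([0.6937, 0.4024, 0.    ])), (0.75, array([258., 202.]), array([0.6205, 0.0369, 0.    ]))]
case side [(0.64, array([130., 283.]), array([0.6644, 0.4069, 0.    ])), (0.39, array([273., 293.]), array([0.4128, 0.1806, 0.    ]))]
scope_home top [(0.91, array([260., 202.]), array([0.609 , 0.0341, 0.08  ]))]
scope_home side [(0.98, array([261., 203.]), array([0.6151, 0.0272, 0.08  ])), (0.66, array([324., 268.]), array([0.3371, 0.1024, 0.08  ]))]
```

View pics/top0.png

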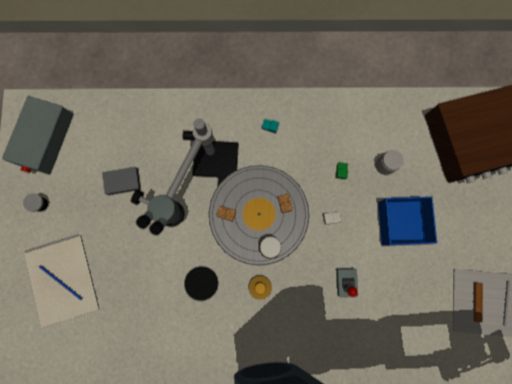

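View pics/side0.png

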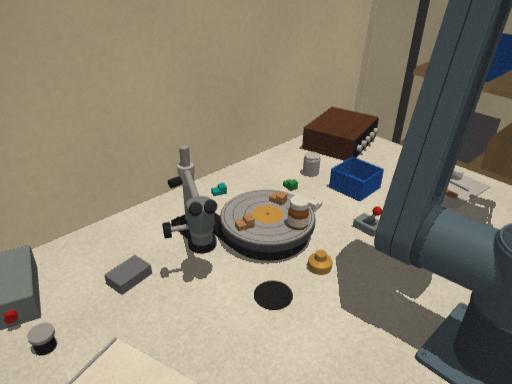

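The top view shows the corks at (226,214) and (285,203), the jar lid at (270,245), the mat at (201,283), the bin at (407,220), the lever tip at (352,292) and the knob at about (137,197). Next I'll measure from depth.

```bash
python3 - <<'E'
from h import *
P={n:ctrl.snapshot(n) for n in("top","side")}
for n,p in P.items():
    w=pts(p)
    for nm,c in(("corkL",(.578,.122)),("corkR",(.606,-.022))):
        near=np.hypot(*(w[:,:2]-c).T)<.035
        for lo,hi in((.073,.086),(.086,.099)):
            s=w[near&(w[:,2]>lo)&(w[:,2]<hi)]
            if len(s)>8: r=cv2.minAreaRect((s[:,:2]*1000).astype(np.float32)); print(n,nm,lo,len(s),np.median(s,0),r)
    d=w[(np.hypot(*(w[:,:2]-[.59,.04]).T)<.14)&(w[:,2]>.055)&(w[:,2]<.07)]
    print(n,"disc",np.median(d[:,2]),cv2.minEnclosingCircle((d[:,:2]*1000).astype(np.float32)))
    j=w[(np.hypot(*(w[:,:2]-[.495,.01]).T)<.05)&(w[:,2]>.13)&(w[:,2]<.15)]
    if len(j): print(n,"jar lid",len(j),np.median(j,0),cv2.minEnclosingCircle((j[:,:2]*1000).astype(np.float32)))
    b=p["color"].astype(int); blue=(b[...,0]>90)&(b[...,0]>b[...,2]+60)
    s=pts(p,blue); s=s[(abs(s[:,0]-.57)<.12)&(abs(s[:,1]+.35)<.12)&(s[:,2]>.06)&(s[:,2]<.08)]
    if len(s): print(n,"bin rim",cv2.minAreaRect((s[:,:2]*1000).astype(np.float32)),s[:,2].max())
    red=(b[...,2]>110)&(b[...,1]<60)&(b[...,0]<60)
    s=pts(p,red); s=s[(abs(s[:,0]-.38)<.08)&(abs(s[:,1]+.19)<.08)]
    if len(s): print(n,"tip",s.mean(0),s.max(0),s.min(0))
    for t in("mat","lamp_base","weight","scope_knob","tin"):
        r=ctrl.silhouettes(t,p)
        if r:
            s=pts(p,r[0]["pixels"]); print(n,t,r[0]["conf"],r[0]["box"],np.median(s,0),np.percentile(s,2,0),np.percentile(s,98,0), cv2.minAreaRect((s[:,:2]*1000).astype(np.float32)))
p=P["top"];cv2.imwrite("pics/crop.png",cv2.resize(p["color"][160:310,120:380],None,fx=3,fy=3,interpolation=2))
E
```

```text
top corkL 0.073 106 [0.5833 0.1291 0.0812] ((581.2000122070312, 119.03876495361328), (43.69102478027344, 28.105812072753906), 71.02750396728516)
top corkL 0.086 103 [0.5781 0.1097 0.092 ] ((577.7478637695312, 108.72438049316406), (21.610567092895508, 28.315092086791992), 68.71102905273438)
top corkR 0.073 102 [ 0.6165 -0.0265  0.0811] ((606.0020751953125, -28.457502365112305), (43.90631866455078, 27.465314865112305), 10.865714073181152)
top corkR 0.086 103 [ 0.5945 -0.0307  0.0923] ((595.0091552734375, -30.730133056640625), (21.44904327392578, 27.578433990478516), 12.175302505493164)
top disc 0.0657546292074872 ((580.4950561523438, 36.73628234863281), 127.72351837158203)
top jar lid 337 [0.4958 0.0119 0.1403] ((495.55987548828125, 11.59454345703125), 23.7843074798584)
top bin rim ((562.0943603515625, -346.2296142578125), (117.02517700195312, 119.42566680908203), 1.7577872276306152) 0.07408282071739714
top tip [ 0.3862 -0.1906  0.0809] [ 0.3926 -0.1844  0.0852] [ 0.378  -0.1975  0.077 ]
top mat 0.91 [182.8, 265.2, 216.3, 301.2] [0.4077 0.1878 0.0041] [ 0.3669  0.1485 -0.0005] [0.4487 
[... 2395 characters left out ...]
7422, 409.7233581542969), 32.88774108886719)
side weight 0.62 [310.9, 250.6, 332.3, 273.2] [0.3891 0.0458 0.0256] [0.3682 0.0165 0.0037] [0.4202 0.0635 0.0471] ((394.9163513183594, 38.25324249267578), (55.76677322387695, 51.15617370605469), 27.30113410949707)
side scope_knob 0.86 [163.5, 159.4, 217.5, 254.0] [0.5693 0.2645 0.165 ] [0.5294 0.1582 0.0194] [0.7613 0.3278 0.2267] ((1081.1309814453125, -28.72186279296875), (139.74539184570312, 1263.3555908203125), 58.01982498168945)
side tin 0.78 [306.9, 150.9, 322.8, 173.4] [ 0.7096 -0.2965  0.0466] [ 0.6926 -0.385   0.0029] [ 0.745  -0.2841  0.0735] ((741.984375, -369.5813903808594), (54.696006774902344, 183.90455627441406), 21.403980255126953)
```

View pics/crop.png

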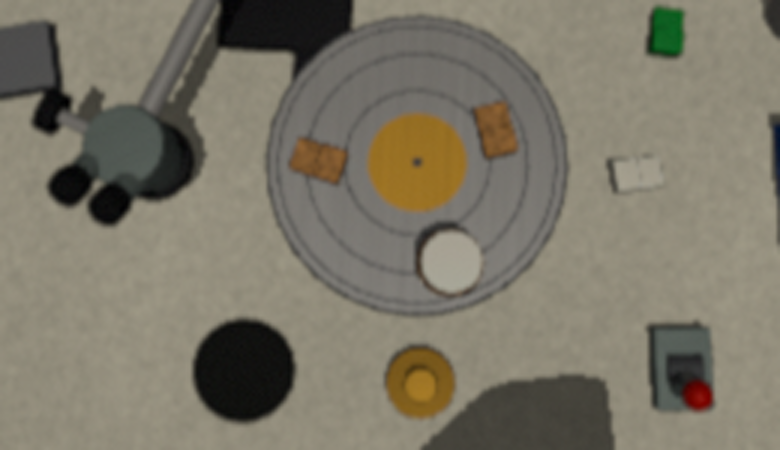

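```bash
cat >> h.py <<'E'
def plan(wps, start=None):
    """wps: (x,y,z,yaw of tool x in rad,grip,maxstep mm) -> rows, tool kept as it points (down)"""
    o=ctrl.get_obs(); R=o["ee_rot"]; p=o["ee_pos"]*1000
    yaw=np.arctan2(R[1,0],R[0,0])
    print("now",o["clock"],p,"yaw",yaw,"w",o["grip_width"],"F",o["grasp_force"],o["contact_force"])
    for x,y,z,yw,g,ms in wps:
        t=np.array([x,y,z])*1000; dy=(yw-yaw); n=max(1,int(np.ceil(max(np.linalg.norm(t-p)/ms,abs(dy)/.15))))
        rows=[]
        for i in range(n):
            d=(t-p)/(n-i); c,s=np.cos(yaw),np.sin(yaw)
            r=[0,0,round(-(yw-yaw)/(n-i),3)+0.,round(d[0]*c+d[1]*s),round(d[0]*s-d[1]*c),round(-d[2]),g]
            p=p+[r[3]*c+r[4]*s,r[3]*s-r[4]*c,-r[5]]; yaw-=r[2]; rows.append(r)
        print(f"-> {x,y,z,yw} rows {n}"); [print("  ",rows[k:k+5]) for k in range(0,n,5)]
E
python3 - <<'E'
from h import *
plan([(.603,-.030,.2,.197,1,55)])
E
```

```text
now 2.2 [ 165.593  -524.4589  226.6302] yaw 0.3057865890522107 w 0.09279392241437041 F 0.0 [-0.4018 -0.1746 -0.513 ]
-> (0.603, -0.03, 0.2, 0.197) rows 13
   [[0, 0, np.float64(0.008), 44, -26, 2, 1], [0, 0, np.float64(0.008), 43, -27, 2, 1], [0, 0, np.float64(0.008), 43, -27, 2, 1], [0, 0, np.float64(0.008), 43, -27, 2, 1], [0, 0, np.float64(0.009), 43, -27, 2, 1]]
   [[0, 0, np.float64(0.008), 42, -28, 2, 1], [0, 0, np.float64(0.009), 42, -28, 2, 1], [0, 0, np.float64(0.008), 42, -29, 2, 1], [0, 0, np.float64(0.009), 42, -29, 2, 1], [0, 0, np.float64(0.008), 41, -29, 2, 1]]
   [[0, 0, np.float64(0.009), 41, -30, 2, 1], [0, 0, np.float64(0.008), 41, -30, 2, 1], [0, 0, np.float64(0.009), 41, -30, 3, 1]]
```

Emit:
move_arm([
  [[0,0,0.008,44,-26,2,1],[0,0,0.008,43,-27,2,1],[0,0,0.008,43,-27,2,1],[0,0,0.008,43,-27,2,1],[0,0,0.009,43,-27,2,1]],
])

```text
clock: 2.82
ee_pos: [0.3352, -0.3331, 0.2168]
ee_rot: [[0.965, 0.261, 0.0], [0.261, -0.965, -0.001], [0.0, 0.001, -1.0]]
contact_force: [-0.3, -0.3, 0.0]
grip_width: 0.0928
grasp_force: 0.0
```

Emit:
move_arm([
  [[0,0,0.008,42,-28,2,1],[0,0,0.009,42,-28,2,1],[0,0,0.008,42,-29,2,1],[0,0,0.009,42,-29,2,1],[0,0,0.008,41,-29,2,1]],
])

```text
clock: 3.45
ee_pos: [0.5029, -0.143, 0.2068]
ee_rot: [[0.975, 0.221, 0.001], [0.221, -0.975, -0.0], [0.0, 0.0, -1.0]]
contact_force: [-0.0, -0.7, 0.4]
grip_width: 0.0925
grasp_force: 0.0
```

Emit:
move_arm([
  [[0,0,0.009,41,-30,2,1],[0,0,0.008,41,-30,2,1],[0,0,0.009,41,-30,3,1],[0,0,0,0,0,0,1]],
])

```text
clock: 3.95
ee_pos: [0.6043, -0.0275, 0.1989]
ee_rot: [[0.98, 0.2, -0.0], [0.2, -0.98, 0.001], [-0.0, -0.001, -1.0]]
contact_force: [-0.9, 0.1, 0.2]
grip_width: 0.0931
grasp_force: 0.0
```

```bash
sed -i 's/round(-(yw-yaw)\/(n-i),3)+0./float(round(-(yw-yaw)\/(n-i),3))/' h.py; python3 - <<'E'
from h import *
plan([(.603,-.030,.12,.197,.7,55),(.603,-.030,.076,.197,.7,15)])
E
```

```text
now 3.95 [604.2538 -27.5213 198.8794] yaw 0.20085901031916367 w 0.09309947870512829 F 0.0 [-0.9148  0.1134  0.1773]
-> (0.603, -0.03, 0.12, 0.197) rows 2
   [[0, 0, 0.002, -1, 1, 39, 0.7], [0, 0, 0.002, -1, 1, 40, 0.7]]
-> (0.603, -0.03, 0.076, 0.197) rows 3
   [[0, 0, -0.0, 0, 0, 15, 0.7], [0, 0, -0.0, 0, 0, 14, 0.7], [0, 0, -0.0, 0, 0, 15, 0.7]]
```

Emit:
move_arm([
  [[0,0,0.002,-1,1,39,0.7],[0,0,0.002,-1,1,40,0.7],[0,0,0,0,0,15,0.7],[0,0,0,0,0,14,0.7],[0,0,0,0,0,15,0.7]],
])

```text
clock: 4.58
ee_pos: [0.6023, -0.0333, 0.0772]
ee_rot: [[0.982, 0.191, 0.002], [0.191, -0.982, -0.001], [0.002, 0.001, -1.0]]
contact_force: [0.6, -0.3, 0.5]
grip_width: 0.0654
grasp_force: 0.0
```

Emit:
move_arm([
  [[0,0,0,0,0,0,0],[0,0,0,0,0,0,0],[0,0,0,0,0,0,0],[0,0,0,0,0,0,0],[0,0,0,0,0,0,0]],
])

```text
clock: 5.2
ee_pos: [0.6016, -0.0327, 0.0772]
ee_rot: [[0.981, 0.192, 0.001], [0.192, -0.981, -0.0], [0.001, 0.0, -1.0]]
contact_force: [-0.9, 0.7, 1.9]
grip_width: 0.0278
grasp_force: 30.0
```

```bash
python3 - <<'E'
from h import *
plan([(.603,-.030,.14,.197,0,40),(.545,-.347,.14,.197,0,50),(.545,-.347,.085,.197,0,30)])
E
```

```text
now 5.2 [601.6254 -32.6747  77.1727] yaw 0.19289416643077312 w 0.02779952330825818 F 30.000379979610443 [-0.9295  0.6626  1.8598]
-> (0.603, -0.03, 0.14, 0.197) rows 2
   [[0, 0, -0.002, 1, -1, -31, 0], [0, 0, -0.002, 1, -1, -32, 0]]
-> (0.545, -0.347, 0.14, 0.197) rows 7
   [[0, 0, -0.0, -17, 43, 0, 0], [0, 0, -0.0, -17, 43, 0, 0], [0, 0, -0.0, -17, 43, 0, 0], [0, 0, -0.0, -17, 43, 0, 0], [0, 0, -0.0, -17, 42, 0, 0]]
   [[0, 0, -0.0, -17, 43, 0, 0], [0, 0, -0.0, -17, 42, 0, 0]]
-> (0.545, -0.347, 0.085, 0.197) rows 2
   [[0, 0, -0.0, 0, 0, 28, 0], [0, 0, -0.0, 0, 0, 27, 0]]
```

Emit:
move_arm([
  [[0,0,0,1,-1,-31,0],[0,0,0,1,-1,-32,0],[0,0,0,-17,43,0,0],[0,0,0,-17,43,0,0],[0,0,0,-17,43,0,0]],
])

```text
clock: 5.82
ee_pos: [0.5773, -0.1678, 0.1398]
ee_rot: [[0.981, 0.192, 0.0], [0.192, -0.981, -0.0], [0.0, 0.0, -1.0]]
contact_force: [0.3, 1.3, -0.6]
grip_width: 0.0281
grasp_force: 30.0
```

Emit:
move_arm([
  [[0,0,0,-17,43,0,0],[0,0,0,-17,42,0,0],[0,0,0,-17,43,0,0],[0,0,0,-17,42,0,0],[0,0,0,0,0,28,0]],
])

```text
clock: 6.45
ee_pos: [0.5438, -0.3517, 0.1136]
ee_rot: [[0.982, 0.188, 0.004], [0.188, -0.982, -0.005], [0.003, 0.006, -1.0]]
contact_force: [0.5, 0.8, -1.3]
grip_width: 0.028
grasp_force: 30.0
```

Emit:
move_arm([
  [[0,0,0,0,0,27,0],[0,0,0,0,0,0,0],[0,0,0,0,0,0,0.6],[0,0,0,0,0,0,0.6],[0,0,0,0,0,0,0.6]],
])

```text
clock: 7.08
ee_pos: [0.544, -0.3469, 0.0859]
ee_rot: [[0.981, 0.192, 0.001], [0.192, -0.981, -0.001], [0.001, 0.002, -1.0]]
contact_force: [-0.2, -0.3, 0.2]
grip_width: 0.0528
grasp_force: 0.0
```

```bash
python3 - <<'E'
from h import *
p=ctrl.snapshot("side")
cv2.imwrite("pics/s1.png",p["color"][120:320,180:460])
plan([(.545,-.347,.16,.197,.7,40),(.580,.1155,.17,1.23,.7,50),(.580,.1155,.115,1.23,.7,40),(.580,.1155,.076,1.23,.7,15)])
E
```

```text
now 7.125 [ 543.857 -346.751   85.643] yaw 0.19310531173476478 w 0.05414724597884294 F 0.0 [ 0.4147 -0.5198 -0.9204]
-> (0.545, -0.347, 0.16, 0.197) rows 2
   [[0, 0, -0.002, 1, 0, -37, 0.7], [0, 0, -0.002, 0, 0, -37, 0.7]]
-> (0.58, 0.1155, 0.17, 1.23) rows 10
   [[0, 0, -0.103, 12, -45, -1, 0.7], [0, 0, -0.103, 17, -43, -1, 0.7], [0, 0, -0.103, 21, -41, -1, 0.7], [0, 0, -0.103, 26, -39, -1, 0.7], [0, 0, -0.103, 29, -36, -1, 0.7]]
   [[0, 0, -0.104, 33, -33, -1, 0.7], [0, 0, -0.103, 36, -29, -1, 0.7], [0, 0, -0.104, 39, -25, -1, 0.7], [0, 0, -0.103, 41, -21, -1, 0.7], [0, 0, -0.104, 43, -16, -1, 0.7]]
-> (0.58, 0.1155, 0.115, 1.23) rows 2
   [[0, 0, 0.0, 0, 0, 27, 0.7], [0, 0, 0.0, 0, 0, 28, 0.7]]
-> (0.58, 0.1155, 0.076, 1.23) rows 3
   [[0, 0, 0.0, 0, 0, 13, 0.7], [0, 0, 0.0, 0, 0, 13, 0.7], [0, 0, 0.0, 0, 0, 13, 0.7]]
```

View pics/s1.png

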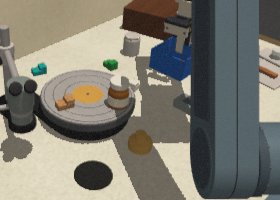

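The right cork is off the disc (the left one is still at crop (65,103)) and the gripper is over the bin. On to the second cork.

Emit:
move_arm([
  [[0,0,0,1,0,-37,0.7],[0,0,0,0,0,-37,0.7],[0,0,-0.103,12,-45,-1,0.7],[0,0,-0.103,17,-43,-1,0.7],[0,0,-0.103,21,-41,-1,0.7]],
])

```text
clock: 7.75
ee_pos: [0.5548, -0.2067, 0.1623]
ee_rot: [[0.875, 0.484, 0.001], [0.484, -0.875, -0.0], [0.001, 0.001, -1.0]]
contact_force: [0.2, -0.3, 0.6]
grip_width: 0.0651
grasp_force: 0.0
```

Emit:
move_arm([
  [[0,0,-0.103,26,-39,-1,0.7],[0,0,-0.103,29,-36,-1,0.7],[0,0,-0.104,33,-33,-1,0.7],[0,0,-0.103,36,-29,-1,0.7],[0,0,-0.104,39,-25,-1,0.7]],
])

```text
clock: 8.38
ee_pos: [0.5735, 0.0252, 0.1673]
ee_rot: [[0.521, 0.853, 0.001], [0.853, -0.521, -0.0], [0.0, 0.001, -1.0]]
contact_force: [0.6, -0.1, 1.0]
grip_width: 0.0652
grasp_force: 0.0
```

Emit:
move_arm([
  [[0,0,-0.103,41,-21,-1,0.7],[0,0,-0.104,43,-16,-1,0.7],[0,0,0,0,0,0,0.7]],
])

```text
clock: 8.75
ee_pos: [0.5812, 0.1184, 0.1692]
ee_rot: [[0.334, 0.943, 0.001], [0.943, -0.334, 0.001], [0.001, 0.001, -1.0]]
contact_force: [-0.4, -0.2, -0.2]
grip_width: 0.0651
grasp_force: 0.0
```

```bash
python3 - <<'E'
from h import *
plan([(.580,.1155,.115,1.23,.7,40),(.580,.1155,.076,1.23,.7,15)])
p=ctrl.snapshot("side")
w=pts(p)
s=w[(np.hypot(*(w[:,:2]-[.58,.118]).T)<.03)&(w[:,2]>.073)&(w[:,2]<.098)];print(len(s),np.median(s,0))
E
```

```text
now 8.75 [581.2304 118.4299 169.1566] yaw 1.2306668821140212 w 0.0650795404086375 F 0.0 [-0.3853 -0.2131 -0.1582]
-> (0.58, 0.1155, 0.115, 1.23) rows 2
   [[0, 0, 0.0, -2, 0, 27, 0.7], [0, 0, 0.001, -1, 0, 27, 0.7]]
-> (0.58, 0.1155, 0.076, 1.23) rows 3
   [[0, 0, -0.0, 0, 0, 13, 0.7], [0, 0, -0.0, 0, 0, 13, 0.7], [0, 0, -0.0, 0, 0, 13, 0.7]]
206 [0.5769 0.1184 0.083 ]
```

Emit:
move_arm([
  [[0,0,0,-2,0,27,0.7],[0,0,0,-1,0,27,0.7],[0,0,0,0,0,13,0.7],[0,0,0,0,0,13,0.7],[0,0,0,0,0,13,0.7]],
])

```text
clock: 9.43
ee_pos: [0.5809, 0.112, 0.0756]
ee_rot: [[0.339, 0.941, 0.001], [0.941, -0.339, -0.0], [0.0, 0.001, -1.0]]
contact_force: [0.1, -0.4, -0.7]
grip_width: 0.065
grasp_force: 0.0
```

Emit:
move_arm([
  [[0,0,0,0,0,0,0],[0,0,0,0,0,0,0],[0,0,0,0,0,0,0],[0,0,0,0,0,0,0],[0,0,0,0,0,0,0]],
])

```text
clock: 10.05
ee_pos: [0.5806, 0.1125, 0.0761]
ee_rot: [[0.338, 0.941, 0.001], [0.941, -0.338, 0.0], [0.0, 0.001, -1.0]]
contact_force: [-0.3, 0.3, 2.2]
grip_width: 0.0279
grasp_force: 30.0
```

Emit:
move_arm([
  [[0,0,0,0,0,-40,0],[0,0,0,0,0,-45,0],[0,0,0,-49,17,0,0],[0,0,0,-49,17,0,0],[0,0,0,-49,17,0,0]],
])

```text
clock: 10.68
ee_pos: [0.5784, -0.0444, 0.1609]
ee_rot: [[0.337, 0.941, 0.001], [0.941, -0.337, -0.0], [0.0, 0.001, -1.0]]
contact_force: [0.5, 0.7, -0.1]
grip_width: 0.0276
grasp_force: 30.0
```

Emit:
move_arm([
  [[0,0,0,-49,17,0,0],[0,0,0,-49,17,0,0],[0,0,0,-49,17,0,0],[0,0,0,-49,17,0,0],[0,0,0,-49,17,0,0]],
])

```text
clock: 11.3
ee_pos: [0.5754, -0.3041, 0.1607]
ee_rot: [[0.338, 0.941, 0.0], [0.941, -0.338, 0.0], [0.0, 0.0, -1.0]]
contact_force: [0.3, 1.2, -0.1]
grip_width: 0.0279
grasp_force: 30.0
```

```bash
python3 - <<'E'
from h import *
plan([(.575,-.347,.16,1.23,0,50),(.575,-.347,.087,1.23,0,37)])
E
```

```text
now 11.3 [ 575.4268 -304.1019  160.6637] yaw 1.2256252446205373 w 0.027851886413496584 F 30.00081494450569 [ 0.3216  1.2344 -0.1323]
-> (0.575, -0.347, 0.16, 1.23) rows 1
   [[0, 0, -0.004, -41, 14, 1, 0]]
-> (0.575, -0.347, 0.087, 1.23) rows 2
   [[0, 0, -0.0, 0, 0, 36, 0], [0, 0, -0.0, 0, 0, 37, 0]]
```

Emit:
move_arm([
  [[0,0,0,-41,14,1,0],[0,0,0,0,0,36,0],[0,0,0,0,0,35,0],[0,0,0,0,0,0,0],[0,0,0,0,0,0,0.5]],
])

```text
clock: 11.92
ee_pos: [0.5757, -0.3462, 0.09]
ee_rot: [[0.338, 0.941, 0.001], [0.941, -0.338, -0.001], [-0.001, 0.001, -1.0]]
contact_force: [-0.9, -0.4, -0.5]
grip_width: 0.0335
grasp_force: 0.0
```

Emit:
move_arm([
  [[0,0,0,0,0,0,0.5],[0,0,0,0,0,0,0.5],[0,0,0,0,0,-60,1],[0,0,0,0,0,-60,1]],
])

```text
clock: 12.42
ee_pos: [0.5747, -0.3455, 0.2101]
ee_rot: [[0.338, 0.941, -0.001], [0.941, -0.338, 0.001], [0.0, -0.001, -1.0]]
contact_force: [1.2, -1.0, -0.7]
grip_width: 0.0618
grasp_force: 0.0
```

```bash
python3 - <<'E'
from h import *
P={n:ctrl.snapshot(n) for n in("top","side")}
for n,p in P.items():
    w=pts(p)
    j=w[(np.hypot(*(w[:,:2]-[.495,.011]).T)<.05)&(w[:,2]>.13)&(w[:,2]<.15)]
    if len(j): print(n,"jar lid",len(j),np.median(j,0),cv2.minEnclosingCircle((j[:,:2]*1000).astype(np.float32)))
    b=p["color"].astype(int); m=(b[...,2]>b[...,0]+25)
    s=pts(p,m); s=s[(abs(s[:,0]-.562)<.058)&(abs(s[:,1]+.347)<.058)]; print(n,"orange in bin",len(s),len(s) and (s.min(0),s.max(0)))
    s=w[(np.hypot(*(w[:,:2]-[.585,.04]).T)<.11)&(w[:,2]>.072)&(w[:,2]<.12)]; print("on disc",len(s),np.median(s,0))
plan([(.575,-.347,.21,1.23,1,50),(.4955,.0115,.21,0.9,1,50),(.4955,.0115,.13,.9,1,40),(.4955,.0115,.09,.9,1,15)])
cv2.imwrite("pics/t2.png",P["top"]["color"][120:320,180:460])
E
```

```text
top jar lid 339 [0.4958 0.0119 0.1402] ((495.57684326171875, 11.623388290405273), 23.798673629760742)
top orange in bin 368 (array([ 0.5251, -0.3762,  0.0043]), array([ 0.62  , -0.2897,  0.379 ]))
on disc 42 [0.5025 0.0324 0.1107]
side jar lid 224 [0.4925 0.0156 0.1407] ((497.896240234375, 12.761434555053711), 26.1106014251709)
side orange in bin 126 (array([ 0.5149, -0.3813, -0.0013]), array([ 0.6196, -0.2901,  0.3987]))
on disc 223 [0.4898 0.0324 0.0996]
now 12.525 [ 578.3244 -348.2638  218.4094] yaw 1.2260685758466248 w 0.07013001865963245 F 0.0 [ 0.1305 -0.1563 -0.3156]
-> (0.575, -0.347, 0.21, 1.23) rows 1
   [[0, 0, -0.004, 0, -4, 8, 1]]
-> (0.4955, 0.0115, 0.21, 0.9) rows 8
   [[0, 0, 0.041, 39, -24, 0, 1], [0, 0, 0.041, 38, -26, 0, 1], [0, 0, 0.041, 37, -27, 0, 1], [0, 0, 0.041, 36, -29, 0, 1], [0, 0, 0.042, 34, -30, 0, 1]]
   [[0, 0, 0.041, 33, -32, 0, 1], [0, 0, 0.042, 32, -33, 0, 1], [0, 0, 0.041, 30, -35, 0, 1]]
-> (0.4955, 0.0115, 0.13, 0.9) rows 3
   [[0, 0, 0.0, 0, 0, 27, 1], [0, 0, 0.0, 0, 0, 27, 1], [0, 0, 0.0, 0, 0, 26, 1]]
-> (0.4955, 0.0115, 0.09, 0.9) rows 3
   [[0, 0, 0.0, 0, 0, 13, 1], [0, 0, 0.0, 0, 0, 14, 1], [0, 0, 0.0, 0, 0, 13, 1]]
```

View pics/t2.png

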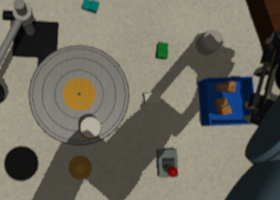

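Both corks lie in the bin (crop (230,85) and (222,105)) and the disc is clear apart from the jar. Now the jar.

Emit:
move_arm([
  [[0,0,0,0,-4,8,1],[0,0,0.041,39,-24,0,1],[0,0,0.041,38,-26,0,1],[0,0,0.041,37,-27,0,1],[0,0,0.041,36,-29,0,1]],
])

```text
clock: 13.15
ee_pos: [0.5311, -0.1624, 0.198]
ee_rot: [[0.489, 0.872, -0.004], [0.872, -0.489, 0.002], [0.0, -0.005, -1.0]]
contact_force: [-1.2, 0.1, 0.3]
grip_width: 0.0931
grasp_force: 0.0
```

Emit:
move_arm([
  [[0,0,0.042,34,-30,0,1],[0,0,0.041,33,-32,0,1],[0,0,0.042,32,-33,0,1],[0,0,0.041,30,-35,0,1],[0,0,0,0,0,0,1]],
])

```text
clock: 13.78
ee_pos: [0.4909, 0.0175, 0.1985]
ee_rot: [[0.622, 0.783, -0.005], [0.783, -0.622, 0.001], [-0.002, -0.004, -1.0]]
contact_force: [0.1, -0.5, -0.0]
grip_width: 0.0929
grasp_force: 0.0
```

```bash
python3 - <<'E'
from h import *
plan([(.4955,.0115,.15,.9,1,40),(.4955,.0115,.09,.9,1,18)])
E
```

```text
now 13.775 [490.8807  17.4707 198.5481] yaw 0.8996754311229619 w 0.09287680426028347 F 0.0 [ 0.1373 -0.5001 -0.033 ]
-> (0.4955, 0.0115, 0.15, 0.9) rows 2
   [[0, 0, -0.0, -1, 4, 24, 1], [0, 0, -0.0, -1, 3, 25, 1]]
-> (0.4955, 0.0115, 0.09, 0.9) rows 4
   [[0, 0, -0.0, 0, 0, 15, 1], [0, 0, -0.0, 0, 0, 15, 1], [0, 0, -0.0, 0, 0, 15, 1], [0, 0, -0.0, 0, 0, 15, 1]]
```

Emit:
move_arm([
  [[0,0,0,-1,4,24,1],[0,0,0,-1,3,25,1],[0,0,0,0,0,15,1],[0,0,0,0,0,15,1],[0,0,0,0,0,0,1]],
])

```text
clock: 14.4
ee_pos: [0.4969, 0.0085, 0.1204]
ee_rot: [[0.625, 0.781, -0.003], [0.781, -0.625, 0.001], [-0.001, -0.002, -1.0]]
contact_force: [-1.3, 0.4, -0.2]
grip_width: 0.0929
grasp_force: 0.0
```

```bash
python3 - <<'E'
from h import *
plan([(.4955,.0115,.09,.9,1,15)])
E
```

```text
now 14.4 [496.8819   8.5014 120.3592] yaw 0.8955542447619167 w 0.09287185151798037 F 0.0 [-1.2711  0.4436 -0.2434]
-> (0.4955, 0.0115, 0.09, 0.9) rows 3
   [[0, 0, -0.001, 0, -1, 10, 1], [0, 0, -0.002, 1, -1, 10, 1], [0, 0, -0.001, 0, -1, 10, 1]]
```

Emit:
move_arm([
  [[0,0,0,0,-1,10,1],[0,0,0,1,-1,10,1],[0,0,0,0,-1,10,1],[0,0,0,0,0,0,1],[0,0,0,0,0,0,0]],
])

```text
clock: 15.02
ee_pos: [0.4962, 0.0113, 0.0917]
ee_rot: [[0.625, 0.781, 0.0], [0.781, -0.625, -0.0], [0.0, 0.0, -1.0]]
contact_force: [0.2, -0.6, 0.6]
grip_width: 0.0869
grasp_force: 0.0
```

Emit:
move_arm([
  [[0,0,0,0,0,0,0],[0,0,0,0,0,0,0],[0,0,0,0,0,0,0],[0,0,0,0,0,0,0]],
])

```text
clock: 15.52
ee_pos: [0.4964, 0.0111, 0.0918]
ee_rot: [[0.625, 0.781, 0.001], [0.781, -0.625, -0.0], [0.0, 0.001, -1.0]]
contact_force: [0.7, -0.4, 0.8]
grip_width: 0.0532
grasp_force: 30.0
```

```bash
python3 - <<'E'
from h import *
plan([(.496,.0115,.15,.9,0,20),(.4075,.1885,.15,.9,0,30)])
E
```

```text
now 15.525 [496.3842  11.1307  91.8476] yaw 0.8957940460497827 w 0.053236561978731556 F 30.000212900340557 [ 0.6894 -0.3887  0.8276]
-> (0.496, 0.0115, 0.15, 0.9) rows 3
   [[0, 0, -0.001, 0, 0, -19, 0], [0, 0, -0.002, 0, 0, -20, 0], [0, 0, -0.001, 0, -1, -19, 0]]
-> (0.4075, 0.1885, 0.15, 0.9) rows 7
   [[0, 0, -0.0, 12, -26, 0, 0], [0, 0, -0.0, 12, -25, 0, 0], [0, 0, -0.0, 12, -26, 0, 0], [0, 0, -0.0, 12, -25, 0, 0], [0, 0, -0.0, 12, -26, 0, 0]]
   [[0, 0, -0.0, 12, -25, 0, 0], [0, 0, -0.0, 12, -26, 0, 0]]
```

Emit:
move_arm([
  [[0,0,0,0,0,-19,0],[0,0,0,0,0,-20,0],[0,0,0,0,0,-19,0],[0,0,0,12,-26,0,0],[0,0,0,12,-25,0,0]],
])

```text
clock: 16.15
ee_pos: [0.4708, 0.0622, 0.1496]
ee_rot: [[0.626, 0.78, -0.0], [0.78, -0.626, 0.0], [-0.0, -0.0, -1.0]]
contact_force: [1.0, 0.1, -0.4]
grip_width: 0.0528
grasp_force: 30.0
```

Emit:
move_arm([
  [[0,0,0,12,-26,0,0],[0,0,0,12,-25,0,0],[0,0,0,12,-26,0,0],[0,0,0,12,-25,0,0],[0,0,0,12,-26,0,0]],
])

```text
clock: 16.77
ee_pos: [0.4081, 0.1894, 0.1494]
ee_rot: [[0.625, 0.781, -0.001], [0.781, -0.625, -0.0], [-0.0, -0.0, -1.0]]
contact_force: [0.1, -0.2, -1.9]
grip_width: 0.0526
grasp_force: 30.0
```

Emit:
move_arm([
  [[0,0,0,0,0,15,0],[0,0,0,0,0,25,0],[0,0,0,0,0,25,0],[0,0,0,0,0,15,0],[0,0,0,0,0,0,0]],
])

```text
clock: 17.4
ee_pos: [0.4075, 0.1884, 0.0685]
ee_rot: [[0.625, 0.781, -0.003], [0.781, -0.625, -0.001], [-0.003, -0.002, -1.0]]
contact_force: [-0.2, -0.2, -1.3]
grip_width: 0.0533
grasp_force: 30.0
```

```bash
python3 - <<'E'
from h import *
plan([(.4075,.1885,.031,.9,0,8)])
E
```

```text
now 17.4 [407.5452 188.4003  68.5206] yaw 0.8957389885624346 w 0.053307152647460235 F 29.99979643151164 [-0.2207 -0.2069 -1.2773]
-> (0.4075, 0.1885, 0.031, 0.9) rows 5
   [[0, 0, -0.001, 0, 0, 8, 0], [0, 0, -0.001, 0, 0, 7, 0], [0, 0, -0.001, 0, 0, 8, 0], [0, 0, -0.001, 0, 0, 7, 0], [0, 0, -0.0, 0, 0, 8, 0]]
```

Emit:
move_arm([
  [[0,0,0,0,0,10,0],[0,0,0,0,0,10,0],[0,0,0,0,0,9,0],[0,0,0,0,0,6,0],[0,0,0,0,0,0,0]],
])

```text
clock: 18.02
ee_pos: [0.4085, 0.1886, 0.0342]
ee_rot: [[0.625, 0.781, -0.001], [0.781, -0.625, -0.0], [-0.001, -0.001, -1.0]]
contact_force: [-0.1, 0.3, -1.7]
grip_width: 0.0532
grasp_force: 30.0
```

Emit:
move_arm([
  [[0,0,0,0,0,2,0],[0,0,0,0,0,1,0],[0,0,0,0,0,0,0]],
])

```text
clock: 18.4
ee_pos: [0.4089, 0.1887, 0.0318]
ee_rot: [[0.625, 0.781, 0.0], [0.781, -0.625, 0.0], [0.0, 0.0, -1.0]]
contact_force: [-0.2, -0.3, -1.3]
grip_width: 0.0529
grasp_force: 30.0
```

Emit:
move_arm([
  [[0,0,0,0,0,1,0],[0,0,0,0,0,1,0],[0,0,0,0,0,0,0]],
])

```text
clock: 18.77
ee_pos: [0.4091, 0.1887, 0.0308]
ee_rot: [[0.625, 0.781, 0.001], [0.781, -0.625, 0.0], [0.001, 0.001, -1.0]]
contact_force: [-3.5, -0.5, 11.9]
grip_width: 0.0533
grasp_force: 30.0
```

Emit:
move_arm([
  [[0,0,0,0,0,0,1],[0,0,0,0,0,0,1],[0,0,0,0,0,0,1],[0,0,0,0,0,0,1],[0,0,0,0,0,-15,1]],
])

```text
clock: 19.4
ee_pos: [0.4079, 0.1884, 0.0439]
ee_rot: [[0.625, 0.781, -0.003], [0.781, -0.625, -0.0], [-0.002, -0.002, -1.0]]
contact_force: [-0.4, -0.2, 0.1]
grip_width: 0.0924
grasp_force: 0.0
```

Emit:
move_arm([
  [[0,0,0,0,0,-40,1],[0,0,0,0,0,-50,1],[0,0,0,0,0,-60,1],[0,0,0,0,0,-40,1],[0,0,0,0,0,-20,0]],
])

```text
clock: 20.02
ee_pos: [0.4097, 0.1888, 0.2573]
ee_rot: [[0.625, 0.781, 0.004], [0.781, -0.625, 0.001], [0.003, 0.003, -1.0]]
contact_force: [0.8, -0.1, 0.4]
grip_width: 0.0872
grasp_force: 0.0
```

```bash
python3 - <<'E'
from h import *
P={n:ctrl.snapshot(n) for n in("top","side")}
for n,p in P.items():
    w=pts(p)
    j=w[(np.hypot(*(w[:,:2]-[.408,.189]).T)<.04)&(w[:,2]>.07)&(w[:,2]<.09)]
    if len(j): print(n,"jar lid",len(j),np.median(j,0),cv2.minEnclosingCircle((j[:,:2]*1000).astype(np.float32)))
    for t,h in dict(scope_knob=.14,scope_lens=.08,scope_pivot=0,scope_home=.08).items():
        print(t,n,[(round(r["conf"],2),np.round(r["uv"],0),ray(p,r["uv"],h)) for r in ctrl.pinpoint(t,p)[:2]])
    k=w[(abs(w[:,0]-.625)<.04)&(abs(w[:,1]-.325)<.035)&(w[:,2]>.115)&(w[:,2]<.17)]
    print("knob cloud",len(k),k.min(0),k.max(0),k.mean(0))
    k=w[(np.hypot(*(w[:,:2]-[.765,.165]).T)<.05)&(w[:,2]>.215)&(w[:,2]<.26)]
    print("post",len(k),len(k) and (k.mean(0), cv2.minEnclosingCircle((k[:,:2]*1000).astype(np.float32))))
p=P["top"];a=cv2.resize(p["color"][110:260,90:230],None,fx=3,fy=3,interpolation=2)
p=P["side"];b=cv2.resize(p["color"][140:290,120:250],None,fx=3,fy=3,interpolation=2)
cv2.imwrite("pics/k.png",np.hstack([a,b])); print(ctrl.get_obs()["ee_pos"])
E
```

```text
top jar lid 115 [0.4077 0.1998 0.0793] ((406.1715393066406, 190.1697998046875), 23.92731285095215)
scope_knob top [(0.93, array([133., 194.]), array([0.6211, 0.3324, 0.14  ]))]
scope_lens top [(0.6, array([171., 214.]), array([0.5812, 0.2551, 0.08  ]))]
scope_pivot top []
scope_home top [(0.95, array([259., 200.]), array([0.6145, 0.0348, 0.08  ]))]
knob cloud 182 [0.5961 0.2932 0.1295] [0.6305 0.3361 0.1617] [0.6113 0.3169 0.1497]
post 141 (array([0.7555, 0.1655, 0.2384]), ((757.6265869140625, 166.75013732910156), 12.57589054107666))
side jar lid 323 [0.4052 0.1926 0.0798] ((407.19586181640625, 188.71221923828125), 24.740467071533203)
scope_knob side [(0.75, array([163., 232.]), array([0.6175, 0.331 , 0.14  ]))]
scope_lens side [(0.77, array([200., 240.]), array([0.5978, 0.2455, 0.08  ]))]
scope_pivot side [(0.88, array([192., 224.]), array([0.7562, 0.1622, 0.    ]))]
scope_home side [(0.75, array([262., 203.]), array([0.6122, 0.0247, 0.08  ]))]
knob cloud 192 [0.5953 0.2901 0.1274] [0.6279 0.3363 0.1611] [0.6058 0.3178 0.1472]
post 127 (array([0.754 , 0.1692, 0.2328]), ((756.8896484375, 166.7078857421875), 13.213655471801758))
[0.4084 0.1886 0.2537]
```

View pics/k.png

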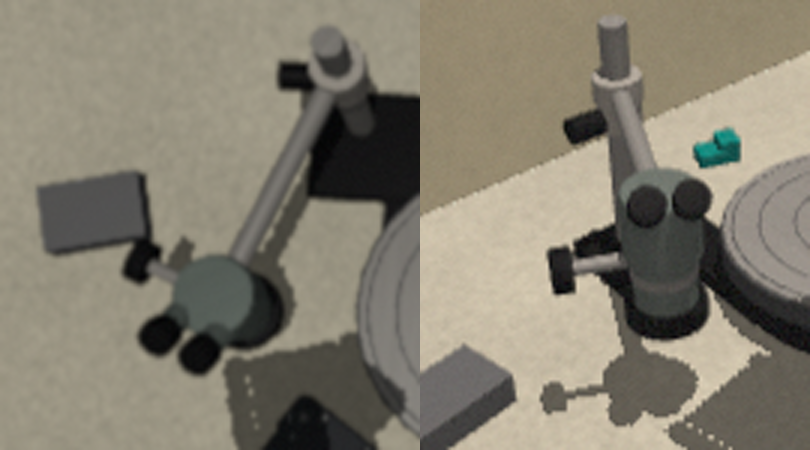

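The jar stands on the mat, with its lid centre at about (.407,.189) and its top at .079. In the crop the knob is at (142,260), with the case beside it but lower. The pivot, knob and home measurements agree: radii of 0.215 and 0.199, and a swing of 1.23 rad. Next I'll plan the push.

```bash
cat >> h.py <<'E'
PV=np.array([.757,.167])
def arc(th,back,yawoff=0): # TCP pose with finger side 'back' m behind the knob face
    t=np.radians(th); return PV+.198*np.array([np.cos(t),np.sin(t)])-(.085+.0075+back)*np.array([-np.sin(t),np.cos(t)])
E
python3 - <<'E'
from h import *
b=arc(153.1,.035); y=np.radians(153.1-90)
print(arc(153.1,0),arc(223.6,0))
plan([(.408,.189,.285,.896,0,40),(*b,.285,y,0,55),(*b,.135,y,0,50)])
E
```

```text
[0.6223 0.3391] [0.5498 0.0974]
now 20.525 [408.4102 188.5583 253.6829] yaw 0.8957533230154693 w 0.04736049287390228 F 0.0 [ 1.0356 -0.7433  0.1718]
-> (0.408, 0.189, 0.285, 0.896) rows 1
   [[0, 0, -0.0, 0, -1, -31, 0]]
-> (np.float64(0.6381095145754199), np.float64(0.37028625746839783), 0.285, np.float64(1.1013027580084218)) rows 6
   [[0, 0, -0.034, 48, 11, 0, 0], [0, 0, -0.034, 47, 13, 0, 0], [0, 0, -0.034, 47, 14, 0, 0], [0, 0, -0.035, 46, 16, 0, 0], [0, 0, -0.034, 45, 18, 0, 0]]
   [[0, 0, -0.035, 45, 19, 0, 0]]
-> (np.float64(0.6381095145754199), np.float64(0.37028625746839783), 0.135, np.float64(1.1013027580084218)) rows 3
   [[0, 0, 0.0, 0, 0, 50, 0], [0, 0, 0.0, 0, 0, 50, 0], [0, 0, 0.0, 0, 0, 50, 0]]
```

Emit:
move_arm([
  [[0,0,0,0,-1,-31,0],[0,0,-0.034,48,11,0,0],[0,0,-0.034,47,13,0,0],[0,0,-0.034,47,14,0,0],[0,0,-0.035,46,16,0,0]],
])

```text
clock: 21.15
ee_pos: [0.563, 0.3114, 0.2849]
ee_rot: [[0.511, 0.859, -0.001], [0.859, -0.511, -0.0], [-0.001, -0.0, -1.0]]
contact_force: [0.4, 0.4, 0.4]
grip_width: 0.0012
grasp_force: 0.0
```

Emit:
move_arm([
  [[0,0,-0.034,45,18,0,0],[0,0,-0.035,45,19,0,0],[0,0,0,0,0,0,0]],
])

```text
clock: 21.52
ee_pos: [0.6402, 0.3713, 0.2806]
ee_rot: [[0.451, 0.892, -0.005], [0.892, -0.451, -0.002], [-0.004, -0.004, -1.0]]
contact_force: [-0.9, 0.8, -0.2]
grip_width: 0.0006
grasp_force: 0.0
```

```bash
python3 - <<'E'
from h import *
b=arc(153.1,.035); y=np.radians(153.1-90)
plan([(*b,.135,y,0,50)])
E
```

```text
now 21.525 [640.158  371.3327 280.5795] yaw 1.1027507238069094 w 0.0006450804313817612 F 0.0 [-0.8686  0.8169 -0.2201]
-> (np.float64(0.6381095145754199), np.float64(0.37028625746839783), 0.135, np.float64(1.1013027580084218)) rows 3
   [[0, 0, 0.0, -1, 0, 49, 0], [0, 0, 0.001, 0, -1, 48, 0], [0, 0, 0.0, -1, 0, 49, 0]]
```

Emit:
move_arm([
  [[0,0,0,-1,0,49,0],[0,0,0,0,0,48,0],[0,0,0,-1,0,49,0],[0,0,0,0,0,0,0]],
])

```text
clock: 22.02
ee_pos: [0.634, 0.3663, 0.135]
ee_rot: [[0.452, 0.892, -0.01], [0.892, -0.453, -0.004], [-0.008, -0.007, -1.0]]
contact_force: [-1.0, -0.1, 0.4]
grip_width: 0.0007
grasp_force: 0.0
```

```bash
python3 - <<'E'
from h import *
plan([(*arc(a,0),.135,np.radians(a-90),0,30) for a in (153.1,)]+[(*arc(a,-.0),.135,np.radians(a-90),0,30) for a in np.arange(158,220,5.5)])
E
```

```text
now 22.025 [634.0439 366.2898 134.9941] yaw 1.101242248021504 w 0.0006765468070028341 F 0.0 [-0.9651 -0.1079  0.4479]
-> (np.float64(0.6222742997495074), np.float64(0.33907334393221533), 0.135, np.float64(1.1013027580084218)) rows 1
   [[0, 0, -0.0, -30, 2, 0, 0]]
-> (np.float64(0.608068706686748), np.float64(0.3269366120437785), 0.135, np.float64(1.1868238913561442)) rows 1
   [[0, 0, -0.086, -17, -7, 0, 0]]
-> (np.float64(0.5934251118812106), np.float64(0.3119258637266845), 0.135, np.float64(1.2828170002158321)) rows 1
   [[0, 0, -0.096, -19, -8, 0, 0]]
-> (np.float64(0.5802876497496929), np.float64(0.29558069555346483), 0.135, np.float64(1.3788101090755203)) rows 1
   [[0, 0, -0.096, -20, -8, 0, 0]]
-> (np.float64(0.5687772848314193), np.float64(0.2780516073479684), 0.135, np.float64(1.4748032179352084)) rows 1
   [[0, 0, -0.096, -19, -8, 0, 0]]
-> (np.float64(0.5589999999999999), np.float64(0.25950000000000006), 0.135, np.float64(1.5707963267948966)) rows 1
   [[0, 0, -0.096, -19, -8, 0, 0]]
-> (np.float64(0.5510458206151779), np.float64(0.24009668934995965), 0.135, np.float64(1.
[... 257 characters left out ...]
(0.19945578722393115), 0.135, np.float64(1.858775653373961)) rows 1
   [[0, 0, -0.096, -19, -8, 0, 0]]
-> (np.float64(0.5387664869048042), np.float64(0.17859240105107727), 0.135, np.float64(1.9547687622336491)) rows 1
   [[0, 0, -0.096, -20, -8, 0, 0]]
-> (np.float64(0.5386601083064715), np.float64(0.15762227664844886), 0.135, np.float64(2.050761871093337)) rows 1
   [[0, 0, -0.096, -19, -8, 0, 0]]
-> (np.float64(0.540564116807916), np.float64(0.13673849860197637), 0.135, np.float64(2.1467549799530254)) rows 1
   [[0, 0, -0.096, -20, -8, 0, 0]]
-> (np.float64(0.5444609810542421), np.float64(0.11613335645459966), 0.135, np.float64(2.2427480888127134)) rows 1
   [[0, 0, -0.096, -19, -8, 0, 0]]
```

Emit:
move_arm([
  [[0,0,0,-18,1,0,0],[0,0,0,-12,1,0,0],[0,0,-0.086,-17,-7,0,0],[0,0,-0.096,-19,-8,0,0],[0,0,0,0,0,0,0]],
])

```text
clock: 22.65
ee_pos: [0.5977, 0.3134, 0.1422]
ee_rot: [[0.285, 0.959, 0.002], [0.959, -0.285, 0.001], [0.001, 0.002, -1.0]]
contact_force: [0.5, -0.7, -0.6]
grip_width: 0.0004
grasp_force: 0.0
```

```bash
python3 - <<'E'
from h import *
p=ctrl.snapshot("top")
for t,h in dict(scope_knob=.14,scope_lens=.08).items(): print(t,[(round(r["conf"],2),ray(p,r["uv"],h)) for r in ctrl.pinpoint(t,p)[:2]])
plan([(*arc(a,0),.135,np.radians(a-90),0,30) for a in np.arange(163.5,190,5.5)])
E
```

```text
scope_knob [(0.86, array([0.5828, 0.2952, 0.14  ]))]
scope_lens [(0.93, array([0.5653, 0.2252, 0.08  ])), (0.59, array([ 0.547 , -0.3145,  0.08  ]))]
now 22.8 [598.4748 314.327  140.8661] yaw 1.2819525095761297 w 0.0006298107546187753 F 0.0 [ 0.0942 -0.8579 -0.2056]
-> (np.float64(0.5934251118812106), np.float64(0.3119258637266845), 0.135, np.float64(1.2828170002158321)) rows 1
   [[0, 0, -0.001, -4, -4, 6, 0]]
-> (np.float64(0.5802876497496929), np.float64(0.29558069555346483), 0.135, np.float64(1.3788101090755203)) rows 1
   [[0, 0, -0.096, -19, -8, 0, 0]]
-> (np.float64(0.5687772848314193), np.float64(0.2780516073479684), 0.135, np.float64(1.4748032179352084)) rows 1
   [[0, 0, -0.096, -20, -8, 0, 0]]
-> (np.float64(0.5589999999999999), np.float64(0.25950000000000006), 0.135, np.float64(1.5707963267948966)) rows 1
   [[0, 0, -0.096, -19, -8, 0, 0]]
-> (np.float64(0.5510458206151779), np.float64(0.24009668934995965), 0.135, np.float64(1.6667894356545847)) rows 1
   [[0, 0, -0.096, -19, -8, 0, 0]]
```

Emit:
move_arm([
  [[0,0,0,-4,-4,6,0],[0,0,-0.096,-19,-8,0,0],[0,0,-0.096,-20,-8,0,0],[0,0,-0.096,-19,-8,0,0],[0,0,-0.096,-19,-8,0,0]],
])

```text
clock: 23.42
ee_pos: [0.5494, 0.2401, 0.1329]
ee_rot: [[-0.1, 0.995, -0.001], [0.995, 0.1, 0.0], [0.001, -0.001, -1.0]]
contact_force: [0.1, 1.4, -0.2]
grip_width: 0.0009
grasp_force: 0.6
```

```bash
python3 - <<'E'
from h import *
p=ctrl.snapshot("top")
for t,h in dict(scope_knob=.14,scope_lens=.08).items(): print(t,[(round(r["conf"],2),ray(p,r["uv"],h)) for r in ctrl.pinpoint(t,p)[:2]])
plan([(*arc(a,0),.135,np.radians(a-90),0,30) for a in (190.,195,200,205,210)])
E
```

```text
scope_knob [(0.6, array([0.5502, 0.2266, 0.14  ]))]
scope_lens [(0.86, array([0.5684, 0.1475, 0.08  ])), (0.49, array([ 0.5779, -0.3255,  0.08  ]))]
now 23.575 [549.9482 239.6639 133.3293] yaw 1.6647369979359277 w 0.00042687280880255587 F 0.0 [ 0.009  -0.2901  0.305 ]
-> (np.float64(0.5459456084693918), np.float64(0.223712377975577), 0.135, np.float64(1.7453292519943295)) rows 1
   [[0, 0, -0.081, -16, -5, -2, 0]]
-> (np.float64(0.5418059247227812), np.float64(0.2051019680014397), 0.135, np.float64(1.8325957145940461)) rows 1
   [[0, 0, -0.087, -17, -8, 0, 0]]
-> (np.float64(0.5393039978267657), np.float64(0.18620157904421414), 0.135, np.float64(1.9198621771937625)) rows 1
   [[0, 0, -0.087, -18, -7, 0, 0]]
-> (np.float64(0.5384588689557287), np.float64(0.1671550544762317), 0.135, np.float64(2.007128639793479)) rows 1
   [[0, 0, -0.087, -17, -7, 0, 0]]
-> (np.float64(0.5392769700506811), np.float64(0.14810734985006055), 0.135, np.float64(2.0943951023931953)) rows 1
   [[0, 0, -0.088, -18, -8, 0, 0]]
```

Emit:
move_arm([
  [[0,0,-0.081,-16,-5,-2,0],[0,0,-0.087,-17,-8,0,0],[0,0,-0.087,-18,-7,0,0],[0,0,-0.087,-17,-7,0,0],[0,0,-0.088,-18,-8,0,0]],
])

```text
clock: 24.2
ee_pos: [0.5394, 0.1489, 0.1354]
ee_rot: [[-0.504, 0.864, -0.001], [0.864, 0.504, 0.001], [0.001, -0.0, -1.0]]
contact_force: [0.0, 1.5, -0.9]
grip_width: 0.0007
grasp_force: 0.5
```

```bash
python3 - <<'E'
from h import *
p=ctrl.snapshot("top")
for t,h in dict(scope_knob=.14,scope_lens=.08).items(): print(t,[(round(r["conf"],2),ray(p,r["uv"],h)) for r in ctrl.pinpoint(t,p)[:2]])
plan([(*arc(a,0),.135,np.radians(a-90),0,30) for a in (214,218,221,223.5,225)])
E
```

```text
scope_knob []
scope_lens [(0.59, array([0.5861, 0.0695, 0.08  ]))]
now 24.35 [540.1417 148.3203 135.5447] yaw 2.09355328461048 w 0.00040368513489482435 F 0.0 [-0.6135 -0.1236  0.4568]
-> (np.float64(0.5411252170630576), np.float64(0.13296578057413355), 0.135, np.float64(2.1642082724729685)) rows 1
   [[0, 0, -0.071, -14, -7, 1, 0]]
-> (np.float64(0.5440251843182456), np.float64(0.11799002259414147), 0.135, np.float64(2.234021442552742)) rows 1
   [[0, 0, -0.069, -14, -6, 0, 0]]
-> (np.float64(0.5468820429342692), np.float64(0.10691094843048604), 0.135, np.float64(2.2863813201125716)) rows 1
   [[0, 0, -0.053, -10, -4, 0, 0]]
-> (np.float64(0.5497030762878948), np.float64(0.09780292333127327), 0.135, np.float64(2.3300145514124297)) rows 1
   [[0, 0, -0.043, -9, -4, 0, 0]]
-> (np.float64(0.5515854800653079), np.float64(0.09240023458481926), 0.135, np.float64(2.356194490192345)) rows 1
   [[0, 0, -0.027, -5, -3, 0, 0]]
```

Emit:
move_arm([
  [[0,0,-0.071,-14,-7,1,0],[0,0,-0.069,-14,-6,0,0],[0,0,-0.053,-10,-4,0,0],[0,0,0,0,0,0,0]],
])

```text
clock: 24.85
ee_pos: [0.5471, 0.1078, 0.1346]
ee_rot: [[-0.657, 0.754, 0.0], [0.754, 0.657, 0.0], [-0.0, 0.0, -1.0]]
contact_force: [-0.7, -0.1, -0.4]
grip_width: 0.0004
grasp_force: 0.0
```

Emit:
move_arm([
  [[0,0,-0.022,-4,-2,0,0],[0,0,-0.021,-4,-2,0,0],[0,0,0,0,0,0,0]],
])

```text
clock: 25.22
ee_pos: [0.5479, 0.1026, 0.1347]
ee_rot: [[-0.691, 0.723, -0.001], [0.723, 0.691, 0.007], [0.006, 0.003, -1.0]]
contact_force: [-3.2, 13.7, 2.0]
grip_width: 0.0004
grasp_force: 5.5
```

```bash
python3 - <<'E'
from h import *
for n in("top","side"):
    p=ctrl.snapshot(n)
    for t,h in dict(scope_knob=.14,scope_lens=.08,scope_home=.08).items(): print(n,t,[(round(r["conf"],2),ray(p,r["uv"],h)) for r in ctrl.pinpoint(t,p)[:2]])
plan([(*arc(a,0),.135,np.radians(a-90),0,30) for a in (225,)])
E
```

```text
top scope_knob [(0.51, array([ 0.6846, -0.2578,  0.14  ]))]
top scope_lens [(0.77, array([0.6178, 0.0363, 0.08  ])), (0.62, array([0.4107, 0.0362, 0.08  ]))]
top scope_home [(0.69, array([0.6095, 0.0323, 0.08  ]))]
side scope_knob [(0.96, array([0.5556, 0.0971, 0.14  ])), (0.41, array([ 0.4498, -0.1529,  0.14  ]))]
side scope_lens [(0.78, array([0.6245, 0.0155, 0.08  ]))]
side scope_home []
now 25.625 [547.9341 102.6327 134.6795] yaw 2.3337371798504734 w -5.63298072274453e-05 F 5.317812412977219 [-2.8177 11.7626  1.5743]
-> (np.float64(0.5515854800653079), np.float64(0.09240023458481926), 0.135, np.float64(2.356194490192345)) rows 1
   [[0, 0, -0.022, -10, -4, 0, 0]]
```

The microscope is at its stop: about 13 N on the knob, and the knob is seen at (.5556,.0971) against (.555,.092) expected. I'll back off and go to the lever.

Emit:
move_arm([
  [[0,0,0,10,0,0,0],[0,0,0,30,0,0,0],[0,0,0,20,0,0,0],[0,0,0,0,0,-60,0],[0,0,0,0,0,-60,0]],
])

```text
clock: 26.25
ee_pos: [0.5065, 0.1424, 0.2556]
ee_rot: [[-0.692, 0.722, -0.002], [0.722, 0.692, -0.001], [0.001, -0.002, -1.0]]
contact_force: [0.1, 0.0, 0.5]
grip_width: 0.0004
grasp_force: 0.0
```

```bash
python3 - <<'E'
from h import *
for n in("top","side"):
    p=ctrl.snapshot(n)
    for t,h in dict(scope_knob=.14,scope_lens=.08,scope_home=.08,lamp_tip=.066).items(): print(n,t,[(round(r["conf"],2),ray(p,r["uv"],h)) for r in ctrl.pinpoint(t,p)[:2]])
    w=pts(p); s=w[(np.hypot(*(w[:,:2]-[.61,.035]).T)<.06)&(w[:,2]>.188)&(w[:,2]<.206)]; print("head top",len(s),np.median(s,0),cv2.minEnclosingCircle((s[:,:2]*1000).astype(np.float32)))
plan([(.34,-.10,.25,3.14,0,50),(.325,-.19,.22,3.14,0,50),(.325,-.19,.066,3.14,0,50)])
E
```

```text
top scope_knob [(0.65, array([0.5496, 0.0898, 0.14  ])), (0.18, array([0.4104, 0.0343, 0.14  ]))]
top scope_lens [(0.77, array([0.6115, 0.0348, 0.08  ]))]
top scope_home [(0.86, array([0.6196, 0.0363, 0.08  ])), (0.72, array([ 0.4172, -0.171 ,  0.08  ]))]
top lamp_tip [(0.57, array([ 0.3921, -0.2019,  0.066 ]))]
head top 587 [0.6106 0.0371 0.2   ] ((617.230224609375, 44.516082763671875), 47.90639877319336)
side scope_knob [(0.96, array([0.5471, 0.1034, 0.14  ]))]
side scope_lens [(0.65, array([0.6159, 0.0317, 0.08  ]))]
side scope_home [(0.68, array([0.6209, 0.0205, 0.08  ])), (0.22, array([0.6164, 0.0301, 0.08  ]))]
side lamp_tip [(0.67, array([ 0.3829, -0.1971,  0.066 ]))]
head top 111 [0.5876 0.037  0.1994] ((608.6613159179688, 43.707130432128906), 54.44832229614258)
now 26.75 [506.7311 141.9068 253.1182] yaw 2.333620374282019 w 0.000534964766810265 F 0.0 [-0.5999  0.5732  0.0899]
-> (0.34, -0.1, 0.25, 3.14) rows 6
   [[0, 0, -0.134, -10, -48, 1, 0], [0, 0, -0.134, -3, -49, 0, 0], [0, 0, -0.135, 3, -49, 1, 0], [0, 0, -0.134, 10, -48, 0, 0], [0, 0, -0.135, 16, -46, 1, 0]]
   [[0, 0, -0.134, 21, -44, 0, 0]]
-> (0.325, -0.19, 0.22, 3.14) rows 2
   [[0, 0, -0.0, 8, -45, 15, 0], [0, 0, -0.0, 7, -45, 15, 0]]
-> (0.325, -0.19, 0.066, 3.14) rows 4
   [[0, 0, -0.0, 0, 0, 39, 0], [0, 0, -0.0, 0, 0, 38, 0], [0, 0, -0.0, 0, 0, 39, 0], [0, 0, -0.0, 0, 0, 38, 0]]
```

Emit:
move_arm([
  [[0,0,-0.134,-10,-48,1,0],[0,0,-0.134,-3,-49,0,0],[0,0,-0.135,3,-49,1,0],[0,0,-0.134,10,-48,0,0],[0,0,-0.135,16,-46,1,0]],
])

```text
clock: 27.38
ee_pos: [0.3666, -0.0602, 0.2511]
ee_rot: [[-0.991, 0.131, -0.001], [0.131, 0.991, 0.0], [0.001, 0.0, -1.0]]
contact_force: [-0.4, -1.4, -0.3]
grip_width: 0.0006
grasp_force: 0.0
```

Emit:
move_arm([
  [[0,0,-0.134,21,-44,0,0],[0,0,0,8,-45,15,0],[0,0,0,7,-45,15,0],[0,0,0,0,0,0,0]],
])

```text
clock: 27.88
ee_pos: [0.3247, -0.1919, 0.2202]
ee_rot: [[-1.0, 0.007, -0.002], [0.007, 1.0, 0.002], [0.002, 0.002, -1.0]]
contact_force: [-1.3, -0.3, -0.7]
grip_width: 0.0004
grasp_force: 0.0
```

```bash
python3 - <<'E'
from h import *
for n in("top","side"):
    p=ctrl.snapshot(n); b=p["color"].astype(int)
    s=pts(p,(b[...,2]>110)&(b[...,1]<60)&(b[...,0]<60)); s=s[(abs(s[:,0]-.38)<.08)&(abs(s[:,1]+.19)<.08)]
    if len(s): print(n,"tip",s.mean(0),s.max(0),s.min(0))
    if n=="side":
        for t,h in dict(scope_lens=.08,scope_home=.08).items(): print(n,t,[(round(r["conf"],2),ray(p,r["uv"],h)) for r in ctrl.pinpoint(t,p)[:2]])
    if n=="top":cv2.imwrite("pics/f.png",cv2.resize(p["color"][140:310,180:380],None,fx=3,fy=3,interpolation=2))
plan([(.325,-.19,.066,3.14,0,50),(.36,-.19,.066,3.14,0,50),(.412,-.19,.066,3.14,0,10)])
E
```

```text
side scope_lens [(0.6, array([0.6341, 0.0104, 0.08  ]))]
side scope_home [(0.65, array([0.9202, 0.0608, 0.08  ])), (0.62, array([0.6043, 0.0305, 0.08  ]))]
now 28.075 [ 326.0075 -189.0897  221.6086] yaw 3.1405164423959393 w 0.0003395612582500835 F 0.0 [-0.3796  0.3649  0.0752]
-> (0.325, -0.19, 0.066, 3.14) rows 4
   [[0, 0, 0.0, 0, 0, 39, 0], [0, 0, 0.0, 0, 0, 39, 0], [0, 0, 0.0, 1, 0, 39, 0], [0, 0, 0.001, 0, -1, 39, 0]]
-> (0.36, -0.19, 0.066, 3.14) rows 1
   [[0, 0, -0.0, -35, 0, 0, 0]]
-> (0.412, -0.19, 0.066, 3.14) rows 6
   [[0, 0, -0.0, -9, 0, 0, 0], [0, 0, -0.0, -9, 0, 0, 0], [0, 0, -0.0, -8, 0, 0, 0], [0, 0, -0.0, -9, 0, 0, 0], [0, 0, -0.0, -8, 0, 0, 0]]
   [[0, 0, -0.0, -9, 0, 0, 0]]
```

View pics/f.png

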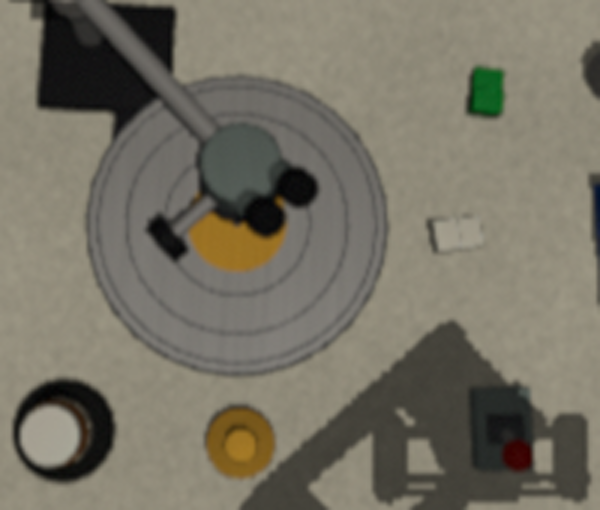

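The microscope head (crop (240,165)) is over the disc, the jar is on the mat (50,435) and the lever ball at (517,455) still leans towards the robot. Now I'll flip the lever.

Emit:
move_arm([
  [[0,0,0,0,0,39,0],[0,0,0,0,0,39,0],[0,0,0,1,0,39,0],[0,0,0,0,0,38,0],[0,0,0,0,0,0,0]],
])

```text
clock: 28.7
ee_pos: [0.3239, -0.1874, 0.0653]
ee_rot: [[-1.0, -0.0, -0.004], [-0.0, 1.0, 0.004], [0.004, 0.004, -1.0]]
contact_force: [-0.4, -0.4, 0.7]
grip_width: 0.0007
grasp_force: 0.0
```

Emit:
move_arm([
  [[0,0,0,-30,0,0,0],[0,0,0,-10,0,0,0],[0,0,0,-10,0,0,0],[0,0,0,-10,0,0,0],[0,0,0,-9,0,0,0]],
])

```text
clock: 29.32
ee_pos: [0.3943, -0.1901, 0.0669]
ee_rot: [[-1.0, 0.002, 0.0], [0.002, 1.0, -0.0], [-0.0, -0.0, -1.0]]
contact_force: [-1.1, 0.4, 1.5]
grip_width: 0.0002
grasp_force: 0.8
```

Emit:
move_arm([
  [[0,0,0,-8,0,0,0],[0,0,0,-7,0,0,0],[0,0,0,0,0,0,0]],
])

```text
clock: 29.7
ee_pos: [0.4095, -0.1902, 0.0665]
ee_rot: [[-1.0, 0.002, 0.0], [0.002, 1.0, 0.0], [-0.0, 0.0, -1.0]]
contact_force: [-0.4, -0.1, -0.3]
grip_width: 0.0006
grasp_force: 0.0
```

Pressing a little further until the stop is felt.

Emit:
move_arm([
  [[0,0,0,-3,0,0,0],[0,0,0,-2,0,0,0],[0,0,0,0,0,0,0]],
])

```text
clock: 30.08
ee_pos: [0.4105, -0.1899, 0.0663]
ee_rot: [[-1.0, 0.001, -0.007], [0.001, 1.0, 0.001], [0.007, 0.001, -1.0]]
contact_force: [-14.2, -3.2, 6.3]
grip_width: 0.0003
grasp_force: 6.4
```

Stop felt (14 N). I'll back off, raise the arm and check.

Emit:
move_arm([
  [[0,0,0,12,0,0,0],[0,0,0,40,0,0,0],[0,0,0,10,0,-40,0],[0,0,0,0,0,-60,0],[0,0,0,0,0,-60,0]],
])

```text
clock: 30.7
ee_pos: [0.3515, -0.1898, 0.2285]
ee_rot: [[-1.0, 0.002, 0.001], [0.002, 1.0, -0.0], [-0.001, -0.0, -1.0]]
contact_force: [0.5, -0.6, 0.1]
grip_width: 0.0004
grasp_force: 0.0
```

Emit:
move_arm([
  [[0,0,0,0,-60,0,0],[0,0,0,0,-60,0,0],[0,0,0,0,0,0,0]],
])

```text
clock: 31.08
ee_pos: [0.3515, -0.3137, 0.2266]
ee_rot: [[-1.0, 0.006, 0.001], [0.006, 1.0, -0.002], [-0.001, -0.002, -1.0]]
contact_force: [0.3, 0.7, -0.2]
grip_width: 0.0006
grasp_force: 0.0
```

```bash
python3 - <<'E'
from h import *
P={n:ctrl.snapshot(n) for n in("top","side")}
for n,p in P.items():
    w=pts(p); b=p["color"].astype(int)
    s=pts(p,(b[...,2]>70)&(b[...,1]<45)&(b[...,0]<45)); s=s[(abs(s[:,0]-.41)<.08)&(abs(s[:,1]+.19)<.08)]
    if len(s): print(n,"tip",s.mean(0),s.max(0),s.min(0))
    j=w[(np.hypot(*(w[:,:2]-[.408,.189]).T)<.04)&(w[:,2]>.07)&(w[:,2]<.09)]
    if len(j): print(n,"jar lid",cv2.minEnclosingCircle((j[:,:2]*1000).astype(np.float32)),np.median(j[:,2]))
    for t,h in dict(scope_lens=.08,scope_home=.08,scope_knob=.14,lamp_tip=.066,weight=0,tin=0,case=0).items(): print(n,t,[(round(r["conf"],2),ray(p,r["uv"],h)) for r in ctrl.pinpoint(t,p)[:1]])
cv2.imwrite("pics/end.png",np.hstack([P["top"]["color"][110:320,90:460],P["side"]["color"][130:340,100:420]]))
E
```

```text
top tip [ 0.4214 -0.1925  0.0743] [ 0.4231 -0.1878  0.0763] [ 0.4179 -0.1979  0.0685]
top jar lid ((406.8887023925781, 189.43756103515625), 23.87896156311035) 0.07911118708508891
top scope_lens [(0.77, array([0.6148, 0.0401, 0.08  ]))]
top scope_home [(0.79, array([0.6105, 0.0378, 0.08  ]))]
top scope_knob [(0.71, array([0.5559, 0.0907, 0.14  ]))]
top lamp_tip [(0.51, array([ 0.4327, -0.2005,  0.066 ]))]
top weight [(0.7, array([0.4015, 0.0341, 0.    ]))]
top tin [(0.91, array([ 0.7196, -0.3059,  0.    ]))]
top case [(0.73, array([0.6837, 0.4028, 0.    ]))]
side tip [ 0.4283 -0.1852  0.071 ] [ 0.4393 -0.1798  0.0792] [ 0.4191 -0.1959  0.0588]
side jar lid ((408.72357177734375, 188.66290283203125), 25.444196701049805) 0.07981093344659418
side scope_lens [(0.87, array([0.6147, 0.0355, 0.08  ]))]
side scope_home [(0.63, array([0.6226, 0.015 , 0.08  ]))]
side scope_knob [(0.58, array([0.5458, 0.1013, 0.14  ]))]
side lamp_tip [(0.43, array([ 0.4228, -0.1823,  0.066 ]))]
side weight [(0.76, array([0.3911, 0.0347, 0.    ]))]
side tin [(0.63, array([ 0.7208, -0.3214,  0.    ]))]
side case [(0.97, array([0.6732, 0.4043, 0.    ]))]
```

View pics/end.png

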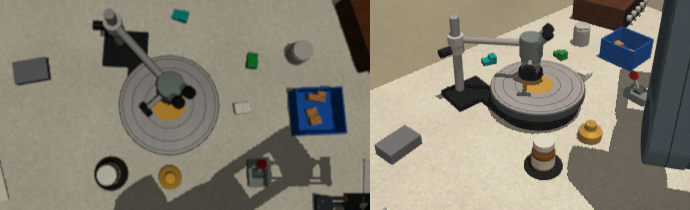

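The picture shows both corks in the bin (318,97) and (313,117), the jar upright on the mat (105,175), the microscope over the disc (172,85) and the lever leaning away from the robot (262,163). Handing in.

```bash
python3 -c "
from rig import ctrl
print(ctrl.close_job())"
```

```text
the job is handed in; nothing more can be done
None
```

I handed the job in with both corks in the bin, the jar upright on the mat, the microscope swung to its stop and the lamp lever flipped over; the last pictures showed all four in place, but the hand-in returned no verdict.

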